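Tip a slide carrier over against the stand

TASK

The blue slide carrier lies on its face. With the fingertips only, push it gently along the bench into the white curved runners of the tipping stand until it stands up leaning steeply against the uprights, then reach behind its raised edge, push it back towards you so that it falls over, and leave it lying flat on the bench in front of the stand, slides up. Do not pick the carrier up or pinch it, and leave everything else alone.

Things in the scene. Friction and masses are not known exactly. Their poses are not given: they have to be found in the camera images.
- stand: tipping stand, fixed: two white slippery runners, each 22 mm wide, 56 mm gap between them open down to the bench, 100 mm over both; they rise from the bench at x = -36 mm in a quarter circle of 36 mm radius into uprights 60 mm high. Origin: bench level, midway between the runners, front face of the uprights. x points from its front (robot's side) to its back, z up
- carrier: loose rigid slide carrier, 66 mm (x) by 100 mm (y) by 6 mm (z), 0.08 to 0.17 kg. Blue back with a yellow stripe; other face with two glass slides, white ends, red and orange spots. Origin: centre of the slide face. z points out of the plain back: up at the start (slides down), down when done. Starts flat on the bench before the stand, turned up to 0.2 rad against it
- carrier_center (a point): centre of the carrier, in the middle of its thickness. The carrier may drop the last part onto its back; friction on the bench is about 0.5
- carrier_near (a point): middle of the carrier's -x edge (100 mm long), at the start the one nearer the robot, where it can be pushed level and low down, fingertip 1 to 2 mm above the bench (2 to 4 N are enough; a finger that presses down on it, or a finger face that slopes over it, makes it jam); 33 mm from the centre
- carrier_far (a point): middle of the carrier's +x edge, which meets the runners first and climbs them; 33 mm from the centre
- bottle_amber_250: amber bottle, 62 mm wide, 128 mm high, bystander at the right; origin under its centre
- bottle_amber_100: amber bottle, 48 mm wide, 103 mm high, bystander at the right; origin under its centre
- bottle_amber_50: amber bottle, 41 mm wide, 85 mm high, bystander at the right; origin under its centre
- column_box_b: long white carton, 300 x 48 x 26 mm, lying at the right, bystander; origin under its centre
- timer: white bench timer, 26 x 64 x 60 mm, standing behind the stand, bystander; origin under its centre
- vial: small brown bottle with black cap, 29 mm wide, 64 mm high, behind the stand, bystander; origin under its centre
- tweezers: steel tweezers, 129 mm long, lying at the left, bystander; origin under their centre
- marker: black marker pen, 139 mm long, lying at the left, bystander; origin under its centre
- stand_top (a point): point midway between the tops of the two uprights, 60 mm above the stand's origin. Uprights with brackets are 15 mm thick; behind them braces stand in line with the runners down to x = 45 mm, but the gap stays open for a fingertip, save for an 8 mm high foot plate on the bench at x = 8 to 52 mm
- calculator: black desk calculator, 140 x 98 x 23 mm, lying at the left, bystander; origin under its centre

How it is judged:
By the outcome, as a careful person would: the job done as asked, in the order asked, and still so for the second after the job is handed in, with the robot touching nothing.
It also fails if it takes over 48 s, if anything falls off the work surface, if the arm or the gripper's body presses on something with over 40 N, if the wrist force passes 120 N, or if a joint passes its speed limit or range.

ROBOT

A 6-joint arm with a two-finger parallel gripper is mounted at the origin on a cart in front of the work surface, level with it; the furniture and walls round the work are solid. World frame = base frame: x ahead of the robot, y to its left, z up, the work surface at z = 0. Lengths are in mm, angles in rad, forces in N, time in s.
With the tool pointing down it reaches from about 350 to 875 mm from the base axis. Payload 4.2 kg.
Tool frame: the origin (TCP) lies midway between the tips of the shut fingers; the grasp point (between the pads) lies arm.grip_depth behind it (arm.grip_depth is the distance from the TCP to the grasp point, in mm); z points along the fingers, y is the direction in which the jaws open and shut (so a half turn about z gives the same grasp; the last joint's range is limited). The gripper opens to 85 mm and grips with 20 to 120 N. Pads are 22 mm wide; open, the fingers measure 114 mm over their backs; the gripper's body (76 mm by 85 mm) begins 54 mm behind the grasp point. The pads swing forward as they close: fully open they stand 13 mm farther back than shut.
Start: joints at [1.509, 0.385, 0.008, 0, -1.194, -0.259], TCP at [197.046, 593.104, 231.312] pointing down, gripper open.
Joint ranges: [-3.14, 3.14], [-1.21, 2.06], [-1.07, 1.41], [-3.16, 2.05], [-2.99, -0.16], [-3.1, 3.1]. Speed limits (rad/s): [2.79, 2.79, 3.14, 3.14, 3.14, 3.14].

INTERFACE

Orientations are given as a unit quaternion [x, y, z, w].
In Python, from bench import arm gives the robot as it stands.
- The arm moves only by the tool play_rows, never from a script. Its argument "motion" is one flat list of numbers, 7 for each row, row after row: the opening in per cent of the stroke, from 0 (shut) to 100 (fully open), then the shift along the world's x, y, z in cm, then the turn, a rotation vector about the world's x, y, z in degrees. A call has 1 to 5 rows; each row is the pose to reach, as a shift and turn from the pose commanded when the call began; what a row does not reach only later rows make up. A row lasts 1/8 s, in which the tool goes at most 62.5 mm and 10.7 degrees, less where a joint would pass 70% of its speed; a pose out of reach is approached as far as the arm can. A call with a gripper value outside its range is refused whole. The fingers move at their own pace and stop on an object; the grip force is fixed at half the most. Time passes only in rows, so rows that repeat a pose let the fingers close. It gives the time, the measured TCP pose, the force and the opening at its end, in the units of the state.
- arm.read_state(): the state, without advancing time (a new reading comes with each control period).
- arm.get_image(name): name is "scene" or "top" or "wrist"; returns (picture, depth): 384x512x3 uint8, red, green, blue; 384x512 float32, mm along the optical axis (not along the pixel's ray), 0 where there is no reading.
- arm.camera_info(name): a dict with "fovy" (degrees; the focal length in pixels is half the picture's height over the tangent of half this angle, whatever the lens; pixels are square), "cx", "cy" (the principal point, pixels), "R" (3x3) and "t" (3): a world point X has camera coordinates R X + t. Camera axes: x right, y down, z forward; pixel columns grow to the right and rows downward; lengths in mm; the calibration is good to about 2 mm. The wrist camera is an equidistant fisheye: a pixel r from the principal point sees the ray r / f radians off the axis. A picture is of the moment at which its call begins: read the wrist's pose just before it. camera_info takes no time and is no camera call; for the wrist camera it gives the pose at the moment of the call.
- arm.job_done(): hands the job in, once; it reports no verdict.
Trained networks look in the newest picture that a camera, given by its name, has taken for a name from the list of things; names that differ only in an ending like _2 or _b are one class to them, and where a whole thing is asked for, a point or a joint stands for the part that bears it (a point fixed in the world has none). Each returns a list of dicts, best first, with "confidence" (0 to 1); they miss things now and then, are a little off and sometimes report something else, mostly with a low value. They report only what shows in the picture. A call takes as long as a camera call.
- arm.outline_of(thing, camera): "mask" (384x512 bool, what is visible of it) and "extent" ([left, top, width, height] in pixels, round what is visible of it).
- arm.place_of(thing, camera): "uv" ([column, row] in pixels: a listed point, or the origin of a listed thing).
The state is a dict: "clock": time; "joints": joint angles; "joint_vel": joint speeds; "joint_efforts": joint torques, N m; "position": TCP position; "ee_rot": TCP orientation; "contact_force": force on the tool from outside, world axes, zero at the start; "wrist_torque": the same for the moment, N m; "gripper_width": finger opening in mm.
Only numpy, scipy, OpenCV 4.12 (cv2) and the standard library are available. Lean on these libraries where they do the work, as an engineer would, in place of code of your own. Each camera call takes 0.05 s, during which the arm holds its last target.

## Working session

There is one attempt and no reset: what is moved stays moved. The work goes in short steps, Python scripts to look and compute and a tool call to move; the robot and the scene stay as the last step left them, time stands still between calls to the robot, and variables do not carry over. Pictures are saved under pics/ and viewed, and the job is handed in when it is done.

Besides the shell and the picture viewer there is one more tool, called after "Emit:" by a JSON object that holds its "name" and its "arguments", one argument or row to a line. play_rows: Moves the arm, as the interface text tells. Its arguments: {"type":"object","properties":{"motion":{"type":"array","items":{"type":"number"}}},"required":["motion"]}

```bash
ls; mkdir -p pics; cat > h.py <<'E'
import numpy as np,cv2
from bench import arm
def save(img,n): cv2.imwrite('pics/'+n,cv2.cvtColor(img,cv2.COLOR_RGB2BGR))
def proj(ci,X,shape=(384,512)):
    f=shape[0]/2/np.tan(np.radians(ci['fovy'])/2)
    c=np.array(ci['R'])@np.array(X)+np.array(ci['t'])
    return [ci['cx']+f*c[0]/c[2],ci['cy']+f*c[1]/c[2]]
def ray(ci,uv):
    f=192/np.tan(np.radians(ci['fovy'])/2)
    d=np.array([(uv[0]-ci['cx'])/f,(uv[1]-ci['cy'])/f,1.])
    R=np.array(ci['R']);return -R.T@np.array(ci['t']),R.T@d
def atz(ci,uv,z):
    o,d=ray(ci,uv);return o+d*(z-o[2])/d[2]
E
python3 - <<'E'
from h import *
a,d=arm.get_image('scene');save(a,'s0.png')
a,d=arm.get_image('top');save(a,'t0.png')
ci=arm.camera_info('top');print(ci);print(arm.camera_info('scene'))
for n,z in [('carrier',0),('carrier_center',3),('carrier_near',3),('carrier_far',3),('stand',0),('stand_top',60)]:
    for c in('top','scene'):
        r=arm.place_of(n,c)[:2]
        ci=arm.camera_info(c)
        print(n,c,[(x['uv'],round(x['confidence'],2),atz(ci,x['uv'],z).round(1)) for x in r])
s=arm.read_state();print(s['clock'],s['position'],s['ee_rot'],s['contact_force'],arm.grip_depth)
E
```

```text
pics
{'fovy': 51.01619110614523, 'cx': 258.31915698450547, 'cy': 179.42869529823125, 'R': array([[ 0.01973934, -0.99979751, -0.00391025],
       [-0.98034495, -0.0185871 , -0.19641361],
       [ 0.19630116,  0.00771046, -0.98051334]]), 't': array([ -24.78345862,  621.88252584, 1227.67720728])}
{'fovy': 43.84698425921076, 'cx': 247.3438977588598, 'cy': 195.0280592551336, 'R': array([[ 8.87426836e-01, -4.60948439e-01, -3.84172509e-04],
       [-3.46113441e-01, -6.65793375e-01, -6.61002774e-01],
       [ 3.04432417e-01,  5.86724568e-01, -7.50383359e-01]]), 't': array([-579.17502421,  251.71789412, 1228.25050533])}
carrier top [([233.2, 212.7], 0.67, array([520.8,  68.6,   0. ]))]
carrier scene [([198.2, 204.8], 0.73, array([520.4,  63.7,   0. ])), ([238.7, 318.3], 0.54, array([ 462.1, -320.5,    0. ]))]
carrier_center top [([231.0, 215.5], 0.84, array([511.1,  75.3,   3. ])), ([242.1, 171.1], 0.51, array([661.5,  42.9,   3. ]))]
carrier_center scene [([198.0, 202.9], 0.87, array([522.1,  68.4,   3. ])), ([311.8, 318.6], 0.43, array([ 621.1, -405.7,    3. ]))]
carrier_near top [([232.4, 
[... 166 characters left out ...]
  3. ])), ([211.6, 201.0], 0.37, array([561.2,  56.4,   3. ]))]
carrier_far top [([233.5, 201.7], 0.65, array([557.1,  68.5,   3. ]))]
carrier_far scene [([209.8, 198.6], 0.69, array([560.4,  67.6,   3. ]))]
stand top [([244.2, 172.7], 0.81, array([656.8,  35.8,   0. ]))]
stand scene [([241.4, 190.4], 0.8, array([661.1,  55.7,   0. ]))]
stand_top top [([241.3, 170.0], 0.72, array([652.5,  42.7,  60. ]))]
stand_top scene [([238.5, 176.8], 0.62, array([654.1,  59.8,  60. ])), ([283.6, 173.2], 0.26, array([780.5,  10.8,  60. ]))]
0.7 [197.0307598  593.09839895 231.34195827] [ 9.87161948e-01 -1.59722531e-01 -3.42064793e-05 -3.19327649e-05] [ 0.33018805 -0.503592    1.08935238] 18.700000000000003
```

View pics/s0.png

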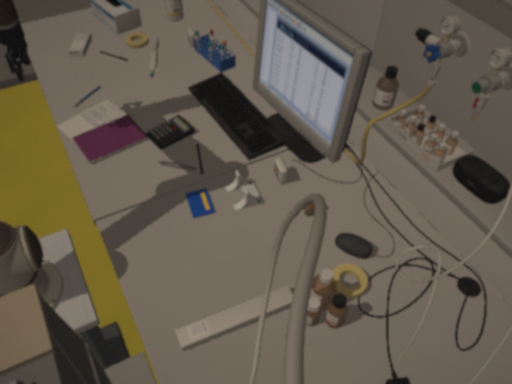

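View pics/t0.png

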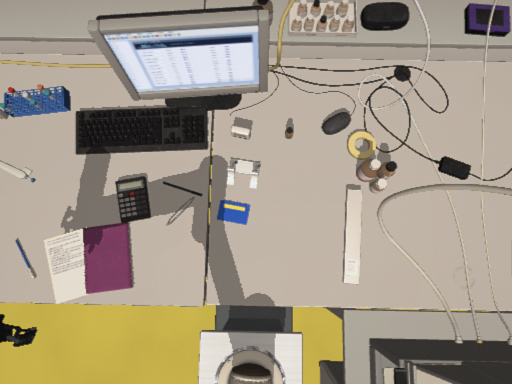

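```bash
python3 - <<'E'
import cv2
a=cv2.imread('pics/t0.png')[140:240,180:300];cv2.imwrite('pics/t0c.png',cv2.resize(a,None,fx=6,fy=6,interpolation=cv2.INTER_CUBIC)[:600])
a=cv2.imread('pics/s0.png')[150:250,150:280];cv2.imwrite('pics/s0c.png',cv2.resize(a,None,fx=6,fy=6,interpolation=cv2.INTER_CUBIC))
E
```

```text
(no output)
```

View pics/t0c.png

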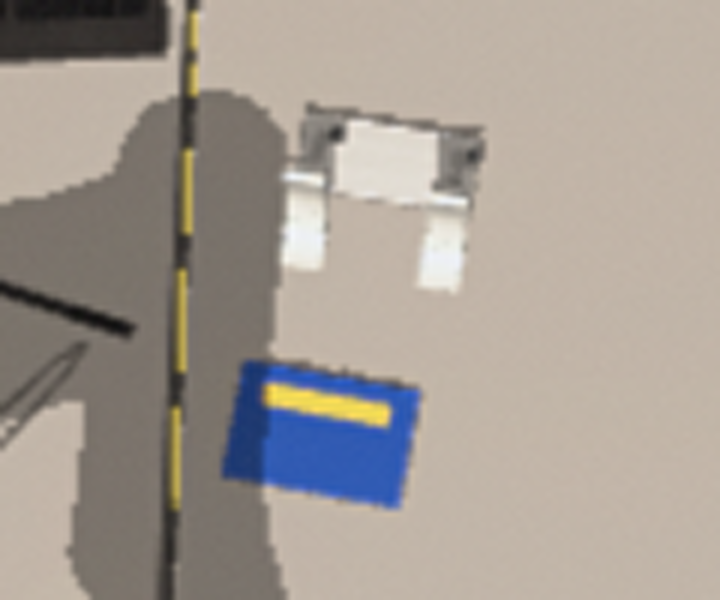

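View pics/s0c.png

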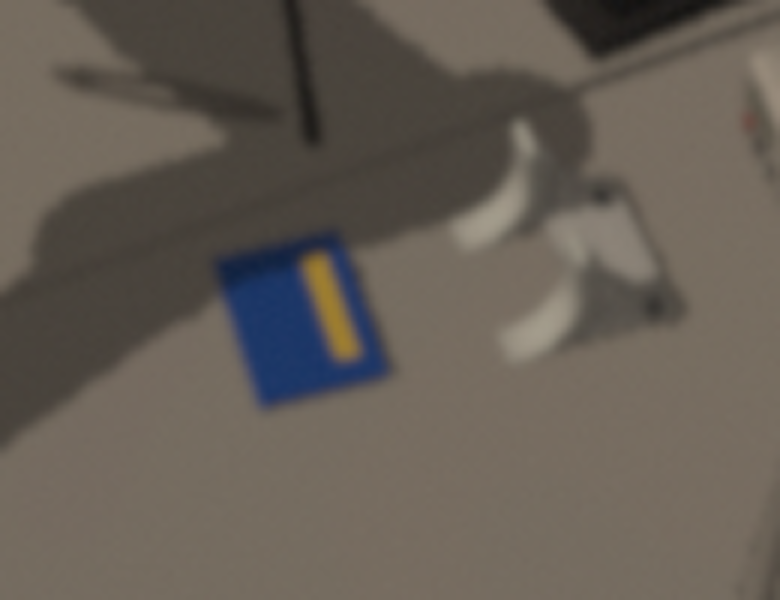

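The top view shows the carrier at about px (217–250, 200–225) with its blue back up, and the runners in front of the stand at about px (227–257, 172–188). Next I'll turn the corners into positions.

```bash
cat >> h.py <<'E'
def maskpose(cam,n,z):
    r=arm.outline_of(n,cam)
    m=r[0]['mask'];ci=arm.camera_info(cam)
    v,u=np.nonzero(m)
    P=np.array([atz(ci,(a,b),z)[:2] for a,b in zip(u,v)],np.float32)
    return r[0]['confidence'],cv2.minAreaRect(P),P
E
python3 - <<'E'
from h import *
ims={}
for c in('top','scene'):
    arm.get_image(c);ci=arm.camera_info(c)
    k,b,P=maskpose(c,'carrier',6);print(c,'carrier',k,b,P.mean(0),len(P))
    bx=cv2.boxPoints(b);print(bx.round(1).tolist())
ci=arm.camera_info('top')
t=lambda u,v,z:atz(ci,(180+u/6-.5+.08,140+v/6-.5+.08),z)[:2].round(1)
for n,u,v,z in [('cTL',245,362,6),('cTR',420,388,6),('cBR',400,508,6),('cBL',222,478,6),('runLfo',281,268,0),('runLfi',325,270,0),('runRfi',417,289,0),('runRfo',460,292,0),('upLo',284,174,60),('upLi',327,176,60),('upRi',433,203,60),('upRo',468,205,60)]:
    print(n,t(u,v,z))
for n,h in [('timer',60),('vial',64),('marker',8),('tweezers',5)]:
    k,b,P=maskpose('top',n,h); print(n,k,b)
E
```

```text
top carrier 0.63 ((522.8057250976562, 69.95721435546875), (98.22959899902344, 64.6229248046875), 79.72685241699219) [523.0036  69.7262] 562
[[482.29998779296875, 27.399999618530273], [545.7999877929688, 15.899999618530273], [563.4000244140625, 112.5], [499.79998779296875, 124.0]]
scene carrier 0.96 ((525.1343994140625, 65.03296661376953), (102.41258239746094, 65.14649963378906), 80.4197006225586) [525.0442   64.23241] 559
[[484.5, 20.0], [548.7000122070312, 9.100000381469727], [565.7999877929688, 110.0999984741211], [501.5, 120.9000015258789]]
cTL [561.8 111.9]
cTR [549.2  14.9]
cBR [483.1  24.2]
cBL [497.6 122. ]
runLfo [616.1  94.4]
runLfi [615.4  69.8]
runRfi [605.6  18.1]
runRfo [604.4  -5.9]
upLo [656.3  89.3]
upLi [655.7  66.1]
upRi [641.9   8.8]
upRo [641.2 -10. ]
timer 0.78 ((778.7611694335938, 48.977272033691406), (67.11640167236328, 41.04277420043945), 81.17017364501953)
vial 0.54 ((780.3533935546875, -110.10492706298828), (37.722347259521484, 26.21223258972168), 0.3850485384464264)Traceback (most recent call last):
  File "<stdin>", line 12, in <module>
  File "h.py", line 16, in maskpose
    m=r[0]['mask'];ci=arm.camera_info(cam)
      ~^^^
IndexError: list index out of range
```

Emit:
{"name": "play_rows", "arguments": {
  "motion": [0, 5, -10, 0, 0, 0, 9.4, 0, 10, -20, 0, 0, 0, 9.4, 0, 14, -28, 0, 0, 0, 9.4, 0, 18, -36, -2, 0, 0, 9.4, 0, 22, -44, -4, 0, 0, 9.4]
}}

```text
clock: 1.68
position: [337.1, 312.8, 217.2]
ee_rot: [0.997, -0.078, 0.0, -0.001]
contact_force: [1.0, 0.2, 0.6]
gripper_width: -0.1
```

Emit:
{"name": "play_rows", "arguments": {
  "motion": [0, 2, -4, -3, 0, 0, 0, 0, 3.8, -7.4, -7, 0, 0, 0, 0, 3.8, -7.4, -9, 0, 0, 0, 0, 3.8, -7.4, -9, 0, 0, 0]
}}

```text
clock: 2.17
position: [374.1, 239.3, 125.8]
ee_rot: [0.997, -0.079, -0.001, 0.001]
contact_force: [0.2, 0.6, 0.1]
gripper_width: 0.1
```

```bash
python3 - <<'E'
from h import *
s=arm.read_state();print(s['clock'],s['position'],s['ee_rot'],s['contact_force'],s['gripper_width'],s['joints'])
a,d=arm.get_image('wrist');save(a,'w1.png');a,d=arm.get_image('top');save(a,'t1.png')
a,d=arm.get_image('scene');save(cv2.resize(a[130:270,120:300],None,fx=4,fy=4),'s1.png')
E
```

```text
2.175 [374.06752628 239.26434633 125.8002642 ] [ 9.96889844e-01 -7.87909045e-02 -8.63022259e-04  1.37418165e-03] [0.15606384 0.57161165 0.10242113] 0.05565798984057417 [ 9.37169955e-01  1.96123734e-01 -5.65780293e-01 -2.69152072e-05
 -8.12137659e-01  4.75899401e-01]
```

View pics/w1.png

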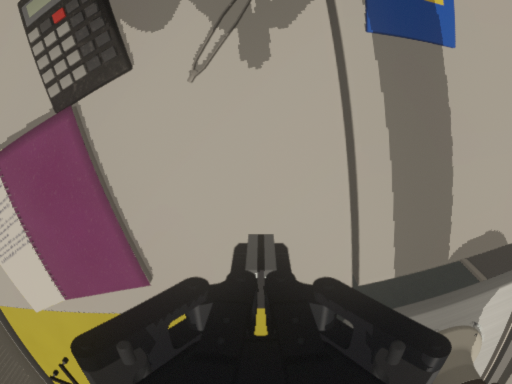

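View pics/s1.png

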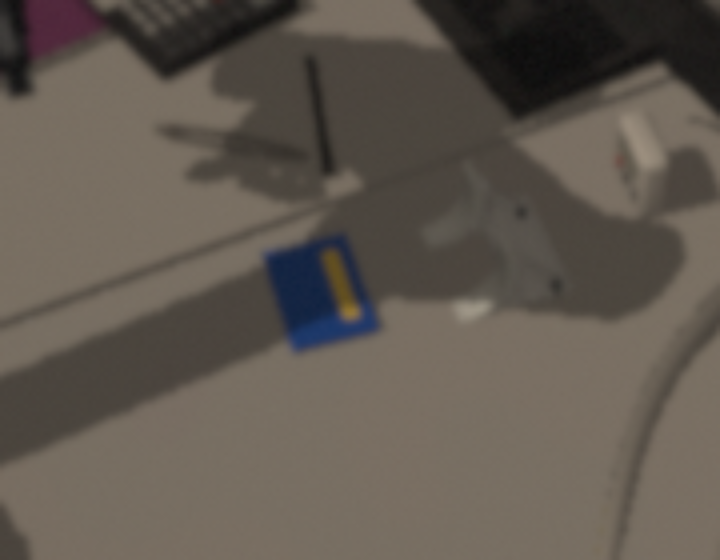

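Emit:
{"name": "play_rows", "arguments": {
  "motion": [0, 2.5, -5, 0, 0, 0, 0, 0, 5, -10, 0, 0, 0, 0, 0, 8.1, -16, 0, 0, 0, 0, 0, 8.1, -16, 0, 0, 0, 0, 0, 8.1, -16, 0, 0, 0, 0]
}}

```text
clock: 2.95
position: [456.0, 80.7, 127.6]
ee_rot: [0.997, -0.079, 0.001, -0.001]
contact_force: [0.8, 0.3, -0.6]
gripper_width: 0.2
```

```bash
cat >> h.py <<'E'
def wray(ci,uv):
    f=192/np.tan(np.radians(ci['fovy'])/2)
    d=np.array([uv[0]-ci['cx'],uv[1]-ci['cy']]);r=np.hypot(*d);th=r/f
    c=np.array([*(d/max(r,1e-9)*np.sin(th)),np.cos(th)])
    R=np.array(ci['R']);return -R.T@np.array(ci['t']),R.T@c
def watz(ci,uv,z):
    o,d=wray(ci,uv);return o+d*(z-o[2])/d[2]
E
python3 - <<'E'
from h import *
s=arm.read_state();print(s['clock'],s['position'],s['ee_rot'],s['contact_force'],s['gripper_width'])
ci=arm.camera_info('wrist');a,d=arm.get_image('wrist');save(a,'w2.png')
r=arm.outline_of('carrier','wrist')[0];v,u=np.nonzero(r['mask'])
P=np.array([watz(ci,(x,y),6)[:2] for x,y in zip(u,v)],np.float32)
print(r['confidence'],r['extent'],cv2.minAreaRect(P),cv2.boxPoints(cv2.minAreaRect(P)))
print(ci)
E
```

```text
2.95 [455.95486431  80.71662828 127.57571972] [ 9.96908770e-01 -7.85621761e-02  7.73229534e-04 -5.38731970e-04] [ 0.8322061   0.25142938 -0.61978753] 0.1920366339388884
0.87 [204.8, 67.5, 118.8, 72.9] ((526.543701171875, 66.08545684814453), (100.11663818359375, 66.24248504638672), 80.47240447998047) [[485.59354   22.199959]
 [550.9223    11.235329]
 [567.4939   109.970955]
 [502.1651   120.935585]]
{'fovy': 65.70646984690485, 'cx': 260.4896281701232, 'cy': 188.93538972625024, 'R': array([[-1.55727024e-01, -9.87799751e-01, -8.63396256e-04],
       [-9.35923969e-01,  1.47269144e-01,  3.19934562e-01],
       [-3.15904129e-01,  5.06305306e-02, -9.47439249e-01]]), 't': array([149.74573956, 407.70195806, 423.57876204])}
```

View pics/w2.png

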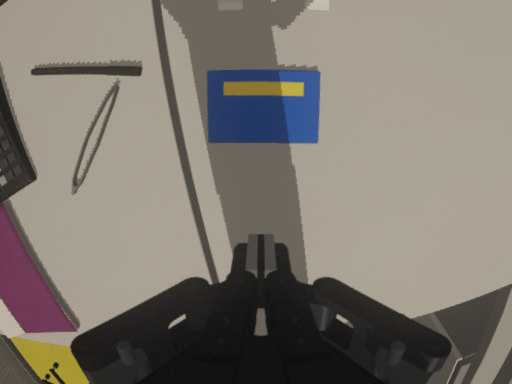

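```bash
python3 - <<'E'
from h import *
ci=arm.camera_info('wrist')
for u in [(218,11),(243,11),(307,11),(330,11)]: print(watz(ci,u,0).round(1))
r=arm.outline_of('stand','scene');arm.get_image('scene')
E
python3 -c "
import cv2
a=cv2.imread('pics/w2.png')[0:60,190:350];cv2.imwrite('pics/w2c.png',cv2.resize(a,None,fx=5,fy=5))"
```

```text
[619.9  93.5   0. ]
[615.6  71.5   0. ]
[607.9  14.7   0. ]
[606.3  -6.6   0. ]
```

View pics/w2c.png

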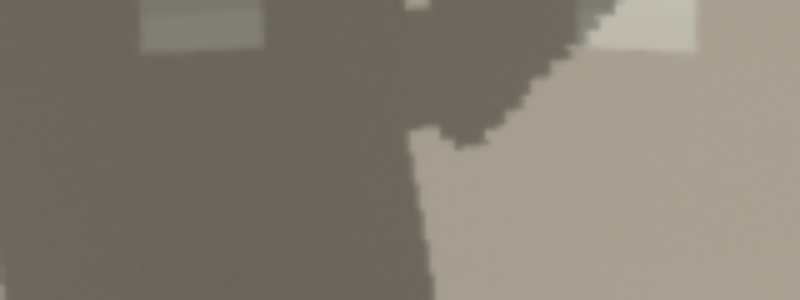

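Emit:
{"name": "play_rows", "arguments": {
  "motion": [0, 0.7, -0.4, -4, 0, 0, 0, 0, 0.7, -0.4, -8, 0, 0, 0, 0, 0.7, -0.4, -11, 0, 0, 0, 0, 0.7, -0.4, -11, 0, 0, 0, 0, 0.7, -0.4, -11, 0, 0, 0]
}}

```text
clock: 3.78
position: [463.1, 77.4, 17.8]
ee_rot: [0.997, -0.077, 0.001, -0.0]
contact_force: [0.6, -0.4, -0.4]
gripper_width: -0.3
```

```bash
python3 - <<'E'
from h import *
s=arm.read_state();print(s['clock'],s['position'],s['ee_rot'],s['contact_force'])
ci=arm.camera_info('wrist');a,d=arm.get_image('wrist');save(a,'w3.png')
s=arm.read_state();print(s['clock'],s['position'])
E
```

```text
3.775 [463.1457251   77.415294    17.75796779] [ 9.97001268e-01 -7.73799327e-02  8.21562075e-04 -3.78831380e-04] [ 0.56461486 -0.38031868 -0.43935489]
3.825 [463.39861087  77.41979354  18.12119966]
```

View pics/w3.png

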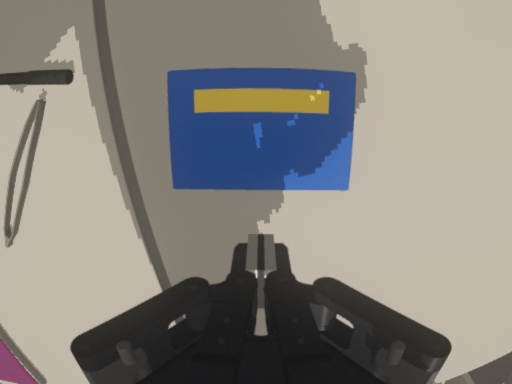

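Emit:
{"name": "play_rows", "arguments": {
  "motion": [0, 0, 0, -0.8, 0, 0, 0, 0, 0, 0, -1.5, 0, 0, 0, 0, 0, 0, -1.5, 0, 0, 0]
}}

```text
clock: 4.2
position: [462.0, 76.1, 1.3]
ee_rot: [0.997, -0.078, -0.0, 0.0]
contact_force: [-1.2, 0.3, 0.0]
gripper_width: 0.1
```

```bash
cat > st.py <<'E'
from h import *
import sys
for i in range(2):
    s=arm.read_state();print(round(s['clock'],2),s['position'].round(1),s['contact_force'].round(1))
    if len(sys.argv)>1:
        ci=arm.camera_info('wrist');a,d=arm.get_image('wrist');save(a,sys.argv[1]+'.png');sys.argv.pop()
E
python3 st.py w4
```

```text
4.2 [462.   76.1   1.3] [-1.2  0.3  0. ]
4.25 [462.2  76.2   1.6] [-0.8  0.4  0.2]
```

Emit:
{"name": "play_rows", "arguments": {
  "motion": [0, 1, -0.15, 0.03, 0, 0, 0, 0, 1.9, -0.3, 0.03, 0, 0, 0, 0, 2.3, -0.37, 0.03, 0, 0, 0, 0, 2.9, -0.55, 0.03, 0, 0, 0, 0, 3.6, -0.76, 0.03, 0, 0, 0]
}}

```text
clock: 4.88
position: [498.6, 68.5, 2.0]
ee_rot: [0.997, -0.078, -0.0, 0.0]
contact_force: [-1.0, 0.5, 1.0]
gripper_width: 0.2
```

```bash
python3 st.py w5
```

```text
4.88 [498.6  68.5   2. ] [-1.   0.5  1. ]
4.92 [499.9  68.7   2.1] [-0.1 -0.5 -0.6]
```

View pics/w5.png

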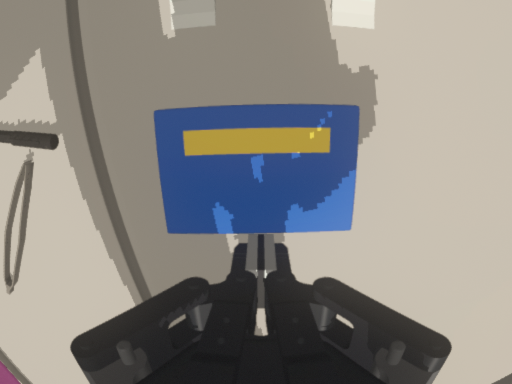

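```bash
python3 - <<'E'
from h import *
ci=arm.camera_info('wrist')
for u,z in [((171,32),0),((216,28),0),((333,25),0),((374,28),0),((156,111),6),((359,105),6),((168,234),6),((352,231),6)]: print(u,watz(ci,u,z).round(1))
E
```

```text
(171, 32) [621.3  93.    0. ]
(216, 28) [618.1  70.7   0. ]
(333, 25) [611.8  14.3   0. ]
(374, 28) [609.3  -7.1   0. ]
(156, 111) [583.3 105.7   6. ]
(359, 105) [570.8   8.6   6. ]
(168, 234) [518.3 115.7   6. ]
(352, 231) [504.6  16.6   6. ]
```

Emit:
{"name": "play_rows", "arguments": {
  "motion": [0, 0.8, -0.28, 0, 0, 0, 0, 0, 1.6, -0.55, 0, 0, 0, 0, 0, 2.3, -0.8, 0, 0, 0, 0, 0, 2.9, -1.0, 0, 0, 0, 0, 0, 3.3, -1.15, 0, 0, 0, 0]
}}

```text
clock: 5.55
position: [531.8, 57.1, 2.0]
ee_rot: [0.997, -0.078, -0.0, 0.0]
contact_force: [-1.2, 0.1, 0.6]
gripper_width: -0.2
```

```bash
python3 st.py w6
```

```text
5.55 [531.8  57.1   2. ] [-1.2  0.1  0.6]
5.6 [532.2  57.1   2.1] [-0.  -0.4 -0.2]
```

View pics/w6.png

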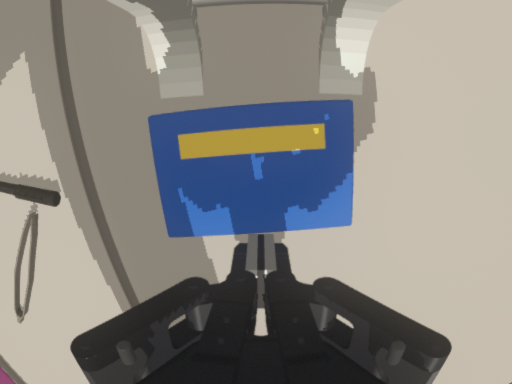

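Emit:
{"name": "play_rows", "arguments": {
  "motion": [0, 0.6, -0.08, 0, 0, 0, 0, 0, 1.2, -0.16, 0, 0, 0, 0, 0, 1.7, -0.22, 0, 0, 0, 0, 0, 2.2, -0.29, 0, 0, 0, 0, 0, 2.7, -0.35, 0, 0, 0, 0]
}}

```text
clock: 6.22
position: [558.1, 53.6, 1.9]
ee_rot: [0.997, -0.078, -0.001, 0.0]
contact_force: [-2.6, 0.6, 0.9]
gripper_width: -0.1
```

```bash
python3 st.py w7
```

```text
6.22 [558.1  53.6   1.9] [-2.6  0.6  0.9]
6.28 [558.9  53.6   2. ] [-1.2 -0.8 -0.2]
```

View pics/w7.png

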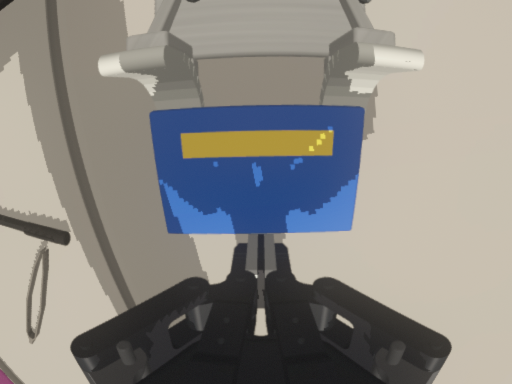

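Emit:
{"name": "play_rows", "arguments": {
  "motion": [0, 0.5, -0.07, 0, 0, 0, 0, 0, 1.0, -0.13, 0, 0, 0, 0, 0, 1.5, -0.2, 0, 0, 0, 0, 0, 2.0, -0.26, 0, 0, 0, 0, 0, 2.5, -0.33, 0, 0, 0, 0]
}}

```text
clock: 6.9
position: [581.7, 50.0, 1.2]
ee_rot: [0.997, -0.079, -0.002, 0.001]
contact_force: [-6.2, 1.1, -2.1]
gripper_width: 0.0
```

```bash
python3 st.py w8
```

```text
6.9 [581.7  50.    1.2] [-6.2  1.1 -2.1]
6.95 [583.1  50.1   1.3] [-2.4  0.  -2.3]
```

View pics/w8.png

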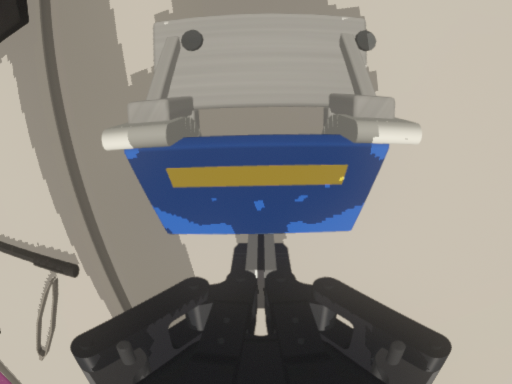

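Emit:
{"name": "play_rows", "arguments": {
  "motion": [0, 0.4, -0.05, 0.05, 0, 0, 0, 0, 0.8, -0.1, 0.05, 0, 0, 0, 0, 1.2, -0.16, 0.05, 0, 0, 0, 0, 1.5, -0.2, 0.05, 0, 0, 0, 0, 1.8, -0.24, 0.05, 0, 0, 0]
}}

```text
clock: 7.58
position: [602.2, 48.2, 2.9]
ee_rot: [0.997, -0.078, 0.001, -0.0]
contact_force: [-1.8, 0.0, 0.8]
gripper_width: -0.3
```

```bash
python3 st.py w9; python3 - <<'E'
from h import *
a,d=arm.get_image('scene');save(cv2.resize(a[130:240,160:300],None,fx=5,fy=5),'s9.png')
E
```

```text
7.58 [602.2  48.2   2.9] [-1.8  0.   0.8]
7.62 [602.7  48.2   3. ] [-1.3  0.5  0.6]
```

View pics/w9.png

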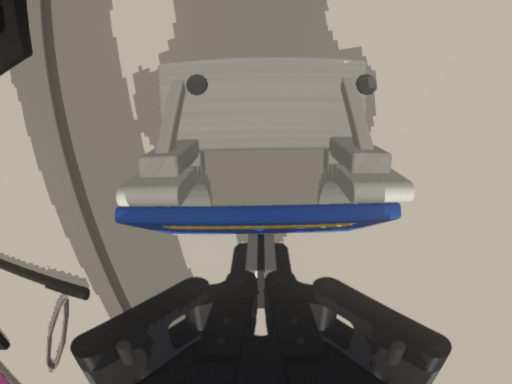

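View pics/s9.png

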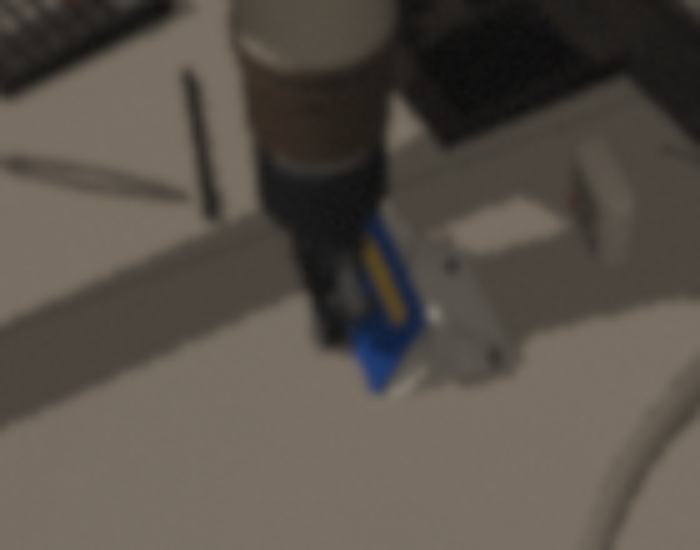

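Emit:
{"name": "play_rows", "arguments": {
  "motion": [0, 0.2, -0.03, 0, 0, 0, 0, 0, 0.4, -0.05, 0, 0, 0, 0, 0, 0.4, -0.05, 0, 0, 0, 0]
}}

```text
clock: 8.05
position: [605.8, 47.6, 2.9]
ee_rot: [0.997, -0.078, 0.0, -0.0]
contact_force: [-2.1, 0.3, 2.9]
gripper_width: 0.1
```

```bash
python3 st.py w10;python3 - <<'E'
from h import *
ci=arm.camera_info('wrist');a,d=arm.get_image('wrist')
f=192/np.tan(np.radians(ci['fovy'])/2)
for u,v in [(200,0)]:pass
R=np.array(ci['R']);t=np.array(ci['t'])
# points of blue pixels from depth
m=(a[...,2].astype(int)>a[...,0]+40)&(d>0)
v,u=np.nonzero(m)
dx=u-ci['cx'];dy=v-ci['cy'];r=np.hypot(dx,dy);th=r/f
C=np.stack([dx/r*np.tan(th),dy/r*np.tan(th),np.ones_like(r)],1)*d[v,u][:,None]
X=(C-t)@R
o=np.array([650.8,38.2,0]);ex=np.array([.9915,-.13,0]);ey=np.array([.13,.9915,0])
L=np.stack([(X-o)@ex,(X-o)@ey,X[:,2]],1)
print(len(L),np.percentile(L,[1,25,50,75,99],axis=0).round(1))
# plane fit excluding top edge
for lo in range(0,70,8):
    k=(L[:,2]>=lo)&(L[:,2]<lo+8)
    if k.sum()>3: print(lo,k.sum(),L[k].mean(0).round(1),np.percentile(L[k,0],[5,95]).round(1))
E
```

```text
8.05 [605.8  47.6   2.9] [-2.1  0.3  2.9]
8.1 [605.8  47.6   2.9] [-0.7 -0.4  2.5]
4807 [[ -5.2 -46.4  59.1]
 [ -3.6 -21.6  60.6]
 [ -2.4   1.5  61.3]
 [ -1.2  24.4  61.9]
 [  1.8  50.5  63. ]]
56 4807 [-2.4  1.5 61.2] [-4.8 -0.2]
```

View pics/w10.png

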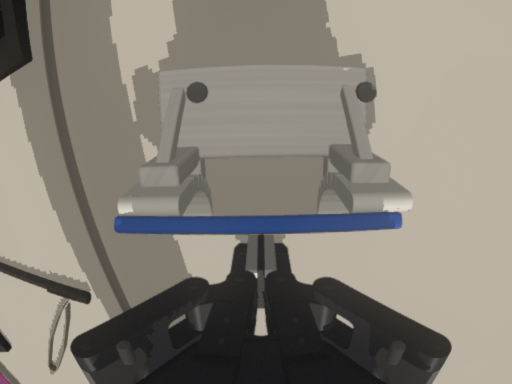

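Emit:
{"name": "play_rows", "arguments": {
  "motion": [0, -0.3, 0.04, 0, 0, 0, 0, 0, -0.6, 0.08, 0, 0, 0, 0, 0, -0.9, 0.12, 0, 0, 0, 0, 0, -1.2, 0.16, 0, 0, 0, 0, 0, -1.6, 0.2, 0, 0, 0, 0]
}}

```text
clock: 8.78
position: [589.2, 49.6, 2.6]
ee_rot: [0.997, -0.078, 0.0, -0.0]
contact_force: [0.1, -0.8, -0.4]
gripper_width: 0.2
```

```bash
cat > lean.py <<'E'
from h import *
import sys
s=arm.read_state();print(round(s['clock'],2),s['position'].round(1),s['contact_force'].round(1))
ci=arm.camera_info('wrist');a,d=arm.get_image('wrist');save(a,sys.argv[1]+'.png')
f=192/np.tan(np.radians(ci['fovy'])/2)
R=np.array(ci['R']);t=np.array(ci['t'])
m=(a[...,2].astype(int)>a[...,0]+40)&(d>0)
v,u=np.nonzero(m)
dx=u-ci['cx'];dy=v-ci['cy'];r=np.hypot(dx,dy);th=r/f
C=np.stack([dx/r*np.tan(th),dy/r*np.tan(th),np.ones_like(r)],1)*d[v,u][:,None]
X=(C-t)@R
o=np.array([650.8,38.2,0]);ex=np.array([.9915,-.13,0]);ey=np.array([.13,.9915,0])
L=np.stack([(X-o)@ex,(X-o)@ey,X[:,2]],1)
print(len(L),np.percentile(L,[1,50,99],axis=0).round(1).tolist())
for lo in range(-8,72,8):
    k=(L[:,2]>=lo)&(L[:,2]<lo+8)
    if k.sum()>3: print(lo,k.sum(),L[k].mean(0).round(1),np.percentile(L[k,0],[5,95]).round(1))
E
python3 lean.py w11
```

```text
8.78 [589.2  49.6   2.6] [ 0.1 -0.8 -0.4]
7738 [[-31.1, -46.6, 11.5], [-3.3, 3.5, 61.0], [2.5, 50.4, 63.0]]
0 26 [-33.   28.1   6.9] [-33.8 -32.8]
8 143 [-30.8   4.7  12.2] [-32.9 -29. ]
16 200 [-26.8   6.4  19.9] [-28.7 -25. ]
24 266 [-22.4  12.1  28.4] [-24.3 -20.7]
32 148 [-19.3  22.3  34.5] [-20.5 -17.3]
40 69 [-14.3  44.8  44. ] [-16.  -12.7]
48 210 [-9.6 21.5 53.3] [-11.8  -8.2]
56 6675 [-2.9  1.5 61. ] [-7.   1.2]
```

View pics/w11.png

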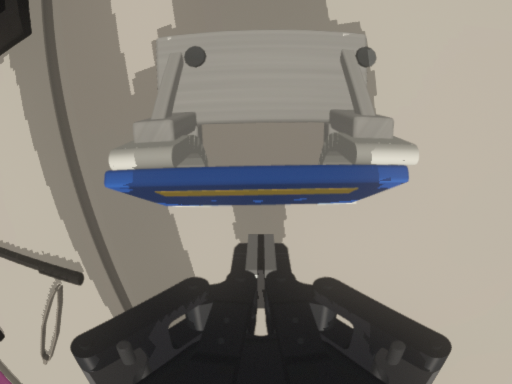

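Carrier now stands on its own, leaning at about 63° (back face runs from (-33, 7) to (-10, 53) mm in the stand frame). Next I'll back off and go over behind it.

Emit:
{"name": "play_rows", "arguments": {
  "motion": [0, -1.5, 0.2, 0, 0, 0, 0, 0, -2, 0.2, 3, 0, 0, 0, 0, -2, 0.2, 7, 0, 0, 0, 0, -2, 0.2, 11, 0, 0, 0, 0, -2, 0.2, 11, 0, 0, 0]
}}

```text
clock: 9.45
position: [571.6, 52.3, 116.4]
ee_rot: [0.997, -0.078, 0.004, -0.001]
contact_force: [0.6, 0.3, 0.1]
gripper_width: 0.1
```

Emit:
{"name": "play_rows", "arguments": {
  "motion": [0, 3, -0.5, 0, 0, 0, 0, 0, 7, -1.0, 0, 0, 0, 0, 0, 11, -1.7, 0, 0, 0, 0, 0, 11.2, -1.7, 0, 0, 0, 0, 0, 11.2, -1.7, 0, 0, 0, 0]
}}

```text
clock: 10.07
position: [680.3, 34.4, 111.0]
ee_rot: [0.997, -0.079, -0.001, 0.0]
contact_force: [-0.4, 0.7, -0.9]
gripper_width: 0.0
```

```bash
python3 lean.py w12; python3 - <<'E'
from h import *
a,d=arm.get_image('scene');save(cv2.resize(a[130:240,160:300],None,fx=5,fy=5),'s12.png')
E
```

```text
10.07 [680.3  34.4 111. ] [-0.4  0.7 -0.9]
511 [[-5.5, -45.8, 59.3], [-2.5, 23.5, 61.3], [34.1, 51.0, 119.5]]
56 505 [-2.5  4.9 61.3] [-5.  -0.3]
```

View pics/w12.png

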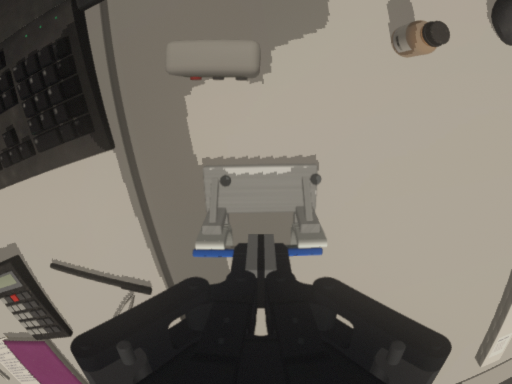

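View pics/s12.png

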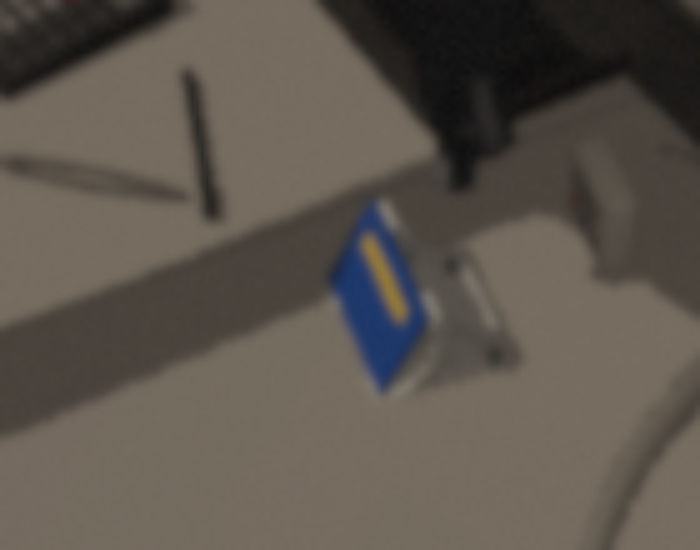

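Emit:
{"name": "play_rows", "arguments": {
  "motion": [0, 0, 0, -3, 0, 0, 0, 0, 0, 0, -5, 0, 0, 0, 0, 0, 0, -6.5, 0, 0, 0, 0, 0, 0, -6.5, 0, 0, 0, 0, 0, 0, -6.5, 0, 0, 0]
}}

```text
clock: 10.8
position: [682.0, 34.8, 48.6]
ee_rot: [0.997, -0.078, 0.001, -0.0]
contact_force: [1.1, 0.7, -0.2]
gripper_width: -0.0
```

```bash
python3 lean.py w13
```

```text
10.8 [682.   34.8  48.6] [ 1.1  0.7 -0.2]
46 [[-4.9, -1.6, 60.4], [-2.7, 0.2, 61.7], [22.3, 2.4, 87.4]]
56 40 [-3.   0.4 61.5] [-4.2 -1.7]
```

View pics/w13.png

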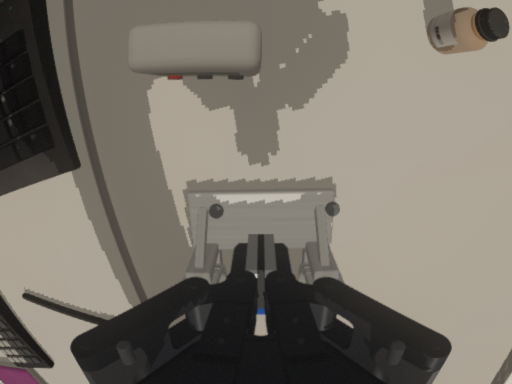

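Emit:
{"name": "play_rows", "arguments": {
  "motion": [0, -0.7, 0.09, 0, 0, 0, 0, 0, -1.4, 0.18, 0, 0, 0, 0, 0, -1.9, 0.25, 0, 0, 0, 0, 0, -2.4, 0.31, 0, 0, 0, 0, 0, -2.8, 0.36, 0, 0, 0, 0]
}}

```text
clock: 11.48
position: [653.3, 38.3, 47.8]
ee_rot: [0.997, -0.078, 0.0, -0.0]
contact_force: [0.4, 0.9, -0.0]
gripper_width: 0.0
```

```bash
python3 lean.py w14; python3 - <<'E'
from h import *
a,d=arm.get_image('scene');save(cv2.resize(a[130:240,160:300],None,fx=5,fy=5),'s14.png')
E
```

```text
11.47 [653.3  38.3  47.8] [ 0.4  0.9 -0. ]
352 [[-11.8, -46.5, 61.2], [-8.3, 21.9, 63.5], [16.0, 51.8, 99.2]]
56 238 [-8.4  6.7 62.9] [-10.1  -7.2]
64 93 [-9.2 11.2 64.4] [-11.6  -7.2]
```

View pics/s14.png

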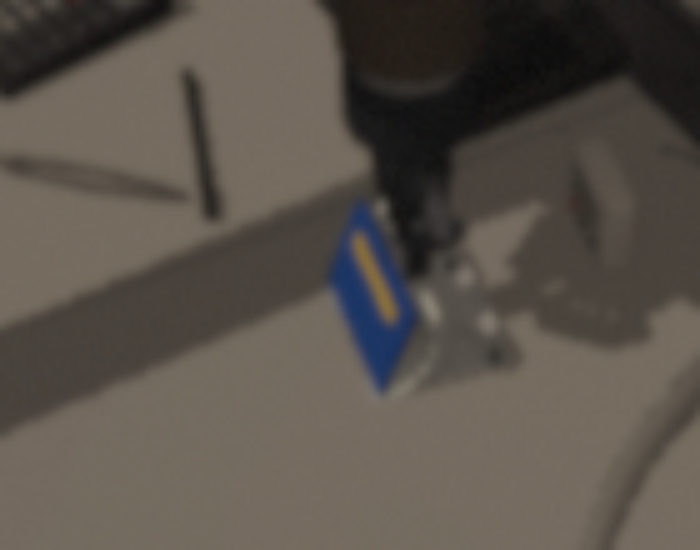

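Emit:
{"name": "play_rows", "arguments": {
  "motion": [0, -0.5, 0.06, 0, 0, 0, 0, 0, -1.0, 0.13, 0, 0, 0, 0, 0, -1.5, 0.19, 0, 0, 0, 0, 0, -2.0, 0.25, 0, 0, 0, 0, 0, -2.4, 0.31, 0, 0, 0, 0]
}}

```text
clock: 12.2
position: [629.0, 41.3, 47.6]
ee_rot: [0.997, -0.078, -0.0, 0.0]
contact_force: [0.1, 0.5, -0.5]
gripper_width: -0.3
```

```bash
python3 lean.py w15; python3 - <<'E'
from h import *
a,d=arm.get_image('scene');save(cv2.resize(a[130:240,160:300],None,fx=5,fy=5),'s15.png')
E
```

```text
12.2 [629.   41.3  47.6] [ 0.1  0.5 -0.5]
1974 [[-53.7, -45.6, 3.9], [-37.6, 2.5, 24.2], [-30.2, 51.5, 64.3]]
0 479 [-32.    1.9   5.7] [-32.2 -30.3]
8 242 [-33.3   5.8  12.1] [-35.  -31.6]
16 262 [-36.2   1.1  20. ] [-37.8 -34.6]
24 282 [-38.9   2.2  28.1] [-40.5 -37.2]
32 458 [-41.5   4.2  35.4] [-43.3 -40. ]
40 207 [-44.    5.6  42.7] [-45.2 -42.7]
56 16 [-54.4   0.7  63.3] [-57.4 -52. ]
64 27 [-52.6  -0.3  64.6] [-54.6 -51.1]
```

View pics/s15.png

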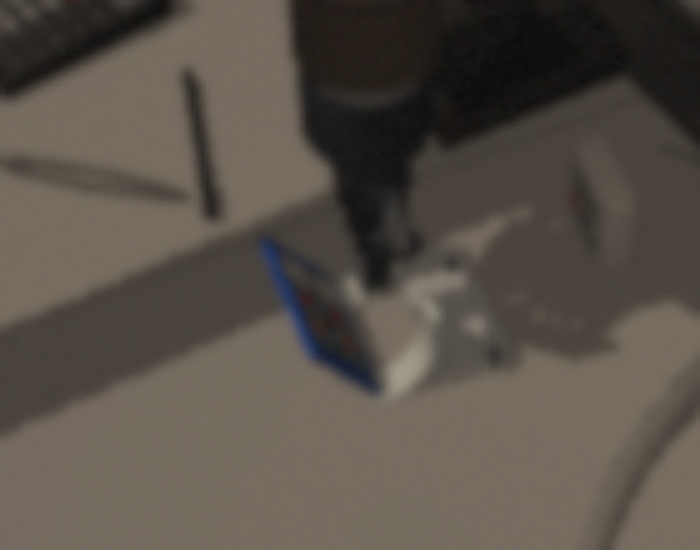

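Emit:
{"name": "play_rows", "arguments": {
  "motion": [0, 0, 0, 0, 0, 0, 0, 0, 0, 0, 0, 0, 0, 0, 0, 0, 0, 0, 0, 0, 0]
}}

```text
clock: 12.68
position: [629.5, 41.2, 47.5]
ee_rot: [0.997, -0.078, 0.0, 0.0]
contact_force: [-0.4, 0.6, 1.2]
gripper_width: -0.4
```

```bash
python3 lean.py w16; python3 - <<'E'
from h import *
a,d=arm.get_image('scene');save(cv2.resize(a[130:240,160:300],None,fx=5,fy=5),'s16.png')
E
```

```text
12.68 [629.5  41.2  47.5] [-0.4  0.6  1.2]
1729 [[-76.3, -46.2, 4.6], [-46.0, -12.7, 6.6], [-13.9, 51.6, 85.7]]
0 1685 [-50.6   0.8   6.6] [-71.2 -38.3]
8 15 [-49.9  11.8   8.2] [-71.1 -38.9]
56 5 [-13.4  -3.5  57.2] [-14.  -12.8]
```

View pics/s16.png

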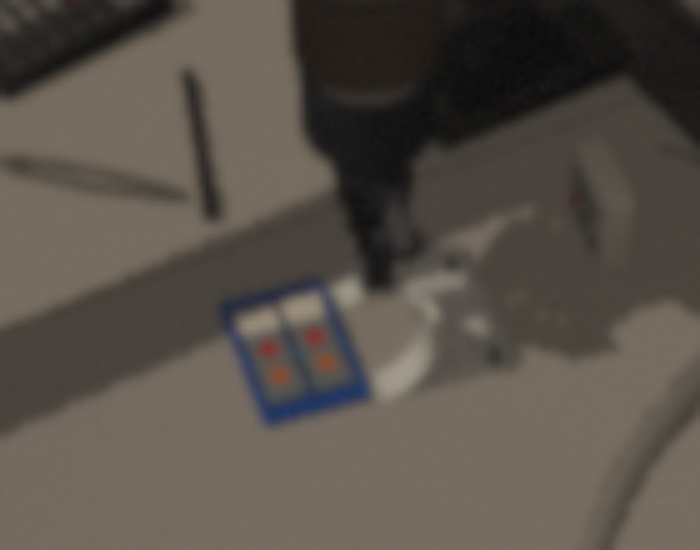

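View pics/w16.png

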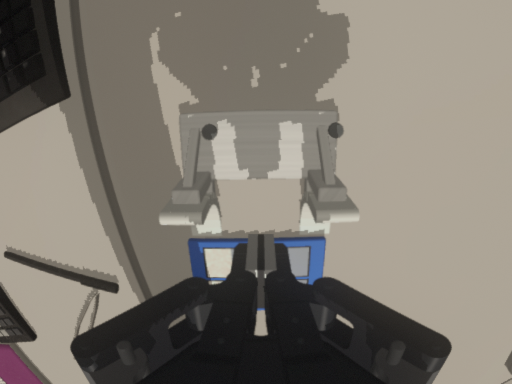

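Emit:
{"name": "play_rows", "arguments": {
  "motion": [0, 0, 0, 4, 0, 0, 0, 0, 0, 0, 8, 0, 0, 0, 0, -3, 0.4, 12, 0, 0, 0, 0, -8, 1, 16, 0, 0, 0, 0, -12, 1.5, 18, 0, 0, 0]
}}

```text
clock: 13.4
position: [508.7, 56.5, 229.8]
ee_rot: [0.997, -0.078, 0.002, -0.001]
contact_force: [-0.4, 0.8, 0.1]
gripper_width: -0.0
```

```bash
python3 lean.py w17; python3 - <<'E'
from h import *
a,d=arm.get_image('scene');save(cv2.resize(a[130:240,160:300],None,fx=5,fy=5),'s17.png')
E
```

```text
13.4 [508.7  56.5 229.8] [-0.4  0.8  0.1]
1258 [[-102.8, -45.6, 4.9], [-70.6, -7.1, 6.7], [-39.3, 51.6, 8.5]]
0 1202 [-69.9   0.5   6.6] [-102.   -39.8]
8 56 [-69.5  -8.1   8.3] [-101.2  -41.3]
```

View pics/w17.png

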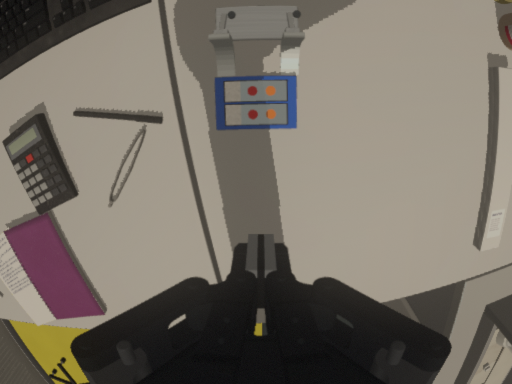

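View pics/s17.png

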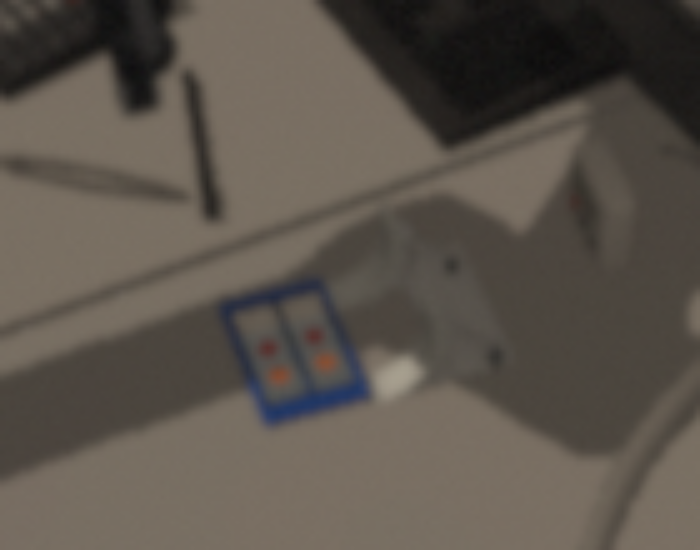

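Emit:
{"name": "play_rows", "arguments": {
  "motion": [0, 0, 0, 0, 0, 0, 0, 0, 0, 0, 0, 0, 0, 0]
}}

```text
clock: 13.75
position: [509.8, 56.2, 226.6]
ee_rot: [0.997, -0.079, -0.001, 0.0]
contact_force: [-1.0, -0.5, 0.2]
gripper_width: -0.3
```

```bash
python3 - <<'E'
from h import *
s=arm.read_state();print(s['clock'],abs(s['joint_vel']).max())
print(arm.job_done())
E
```

```text
13.75 0.012026102282368943
the job is handed in; nothing more can be done
None
```

The carrier is lying flat on the bench in front of the stand, slides up, and I handed the job in at 13.75 s.

- **Standing it up:** I pushed it with shut, vertical fingertips into the runners. It stood on its own, leaning about 63° against the uprights. I saw no wrist force over about 7 N, though I only read it at the end of each move.
- **Tipping it back:** I reached over the stand, lowered the fingertips into the gap behind the raised edge and pushed it back towards the robot until it fell over.
- **Last checks:** The carrier reaches from about 39 to 102 mm in front of the uprights, just clear of the runner tips. Its upper face is about 6.6 mm above the bench along its whole length, so it is flat. The slides show in both the wrist and scene pictures, and the gripper is about 220 mm above it, touching nothing.
- **Bystanders:** The things around it look unmoved in the pictures I viewed. I did not measure them again at the end.
- **Disagreements:** The stand's yaw came out between -7° and -10° depending on the view. The marker and/or tweezers got no result from the network in the top view. Neither affected the job.

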